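# Let two toy logs out of the hopper

## Task

Stand the white tub on the table under the right-hand half of the wooden log hopper (right as the robot sees it), its handle towards the robot. Then slide the hopper's bottom gate part of the way to the left so that exactly the two right-hand logs drop into the tub and the other two stay in, and slide it fully shut again. Leave the tub with its two logs standing there, and do not disturb the other toys.

Things in the scene. Friction and masses are not known exactly. Their poses are not given: they have to be found in the camera images.
- hopper: fixed plywood log hopper, 374 mm wide (y), 165 tall. Origin on the table under its centre; x points to its back (front is -x), y along the row of logs, z up. Four open-topped chambers 42 mm wide, centres at y = -69, -23, 23, 69 mm; front and back walls at x = +-43, z = 113 to 165. Four 14 mm posts at x = +-49, y = +-180, feet x = -65 to 65. Open between the posts below z = 104 mm
- hopper_lip (a point): middle of the lip of the board that flares forward and up from the hopper's front wall (190 mm wide, |y| < 95): hopper x = -88, z = 199 mm; the board starts at x = -40, z = 160 mm. It overhangs the gate's knob: take the knob with the tool leaning 35 to 45 degrees, fingers pointing forward (hopper +x) and down
- hopper_drop (a point): middle of the drop area of the first two chambers, at the gate's underside: hopper x = 0, y = -46, z = 104 mm. The tub belongs under this point. Hopper -y is the robot's right
- gate (a joint): gate opening in m: 0 fully shut (end stop), grows as the 6 mm gate board under the logs (z = 104 to 110 mm) slides along hopper +y, end stop 0.130; drag about 1.5 N, stays where left. The gap grows from hopper y = -92 towards +y, so logs drop in order from the -y end: first by about 0.045, second by 0.090; the third begins to fall at about 0.112. Starts 0 to 0.012
- gate_knob (a point): centre of the gate's wooden knob, a block 30 mm long (hopper x), 20 wide (y, pinch it here), 24 tall, at hopper x = -92, y = 20 + the opening, z = 112 mm; moves with the gate. About 30 mm is free behind it to the front wall, 40 mm below it to the tub's rim height
- tub_mid (a point): centre, half-way up, of the white plastic tub: open box 130 (x) x 160 (y) x 60 mm tall, walls 5 mm, about 180 g, on the table. x runs from its handle to the far wall, z up. Well placed when it stands on the table with its axes along the hopper's and this point at hopper x = 0 (+-15 mm), y = -46 (+-25 mm)
- tub_grip (a point): grip point of the tub's handle, a level bar 20 mm wide (tub y), 20 mm tall, centred 42 mm above the table, running from the front wall (tub x = -65 mm) to x = -155; this point is at tub x = -130 mm. The tub slides along the table when led by it; leaning the tool 15 degrees or more (fingers forward) keeps the gripper clear of the hopper lip
- log1: plain wooden log (cylinder 38 mm thick, 70 mm long, about 50 g, lying along hopper x), origin at its centre; at the start it lies in the hopper's first chamber counted from the hopper's -y end (centre at hopper y = -69 mm, z = 129 mm)
- log2: plain wooden log (cylinder 38 mm thick, 70 mm long, about 50 g, lying along hopper x), origin at its centre; at the start it lies in the hopper's second chamber counted from the hopper's -y end (centre at hopper y = -23 mm, z = 129 mm)
- log3: plain wooden log (cylinder 38 mm thick, 70 mm long, about 50 g, lying along hopper x), origin at its centre; at the start it lies in the hopper's third chamber counted from the hopper's -y end (centre at hopper y = 23 mm, z = 129 mm)
- log4: plain wooden log (cylinder 38 mm thick, 70 mm long, about 50 g, lying along hopper x), origin at its centre; at the start it lies in the hopper's fourth chamber counted from the hopper's -y end (centre at hopper y = 69 mm, z = 129 mm)
- excavator: yellow toy excavator, 180 x 92 x 132 mm, origin under the middle of its tracks; a bystander
- jar: glass marble jar with a steel screw lid, 84 mm wide, 125 mm tall, origin at the centre of its underside; a bystander
- cup: small grey plastic cup, 76 mm wide, 85 mm tall, origin at the centre of its underside; a bystander

How it is judged:
By the outcome, as a careful person would: the job done as asked, in the order asked, and still so for the second after the job is handed in, with the robot touching nothing.
It also fails if it takes over 64 s, if anything falls off the work surface, if the arm or the gripper's body presses on something with over 40 N, if the wrist force passes 120 N, or if a joint passes its speed limit or range.

## Robot

A 6-joint arm with a two-finger parallel gripper is mounted at the origin on the work surface. World frame = base frame: x ahead of the robot, y to its left, z up, the work surface at z = 0. Lengths are in m, angles in degrees, forces in N, time in s.
With the tool pointing down it reaches from about 0.375 to 0.75 m from the base axis. Payload 9 kg.
Tool frame: the origin (TCP) lies where the fingers leave the gripper's body, on its centre line; the fingertips stand 73 mm ahead of it and the grasp point (between the pads) lies 54 mm ahead of it (robot.tip_reach is the distance from the TCP to the fingertips, in m); z points along the fingers, y is the line along which they close (so a half turn about z gives the same grasp; the last joint's range is limited). The gripper opens to 85 mm and grips with 20 to 120 N. Pads are 22 mm wide; open, the fingers measure 114 mm over their backs; the gripper's body (76 mm by 85 mm) begins 54 mm behind the grasp point. The pads swing forward as they close: fully open they stand 13 mm farther back than shut.
Start: joints at [-81.687, 5.964, 5.575, 89.605, 0, 77.527], TCP at [0.213, -0.561, 0.304] pointing down, gripper open.
Joint ranges: [-171.21, 171.21], [-48.23, 106.86], [-62.78, 66.21], [-105.2, 120.99], [-86.42, 89.51], [-180, 180]. Speed limits (degrees/s): [127.2, 127.2, 147.25, 180, 180, 180].

## Interface

Orientations are given as [roll, pitch, yaw] about the fixed x, y, z axes, in that order (R = Rz(yaw) Ry(pitch) Rx(roll)).
In Python, from plant import robot gives the robot as it stands. Calls block until the motion is done:
- robot.move_pose(position, orientation): joint-space move of the TCP to a pose.
- robot.line_to(position, vel=0.15, rotation=None, guard=None): straight line of the TCP; rotation=None keeps the orientation; vel is the mean speed in m/s. With guard (N) it stops when the force on the tool has changed by that much, and returns True; else False.
- robot.goto_joints(angles): joint-space move.
- robot.set_gripper(opening): finger opening in m; the grip force is fixed at half the most; returns when the fingers have stopped.
- robot.pause(seconds).
- robot.ik(position, orientation): joint angles nearest the present ones, or None.
- robot.observe(): the state.
- robot.grab_frame(name): name is "scene" or "side" or "wrist"; returns the picture (384x512x3 uint8, blue, green, red); there is no depth.
- robot.get_calibration(name): a dict with "vertical_fov" (degrees; the focal length in pixels is half the picture's height over the tangent of half this angle, whatever the lens; pixels are square), "cx", "cy" (the principal point, pixels), "k1" (the pictures are not rectified: a ray, as slopes to the right and down, at radius r is drawn at 1 + k1 r^2 times it, then the intrinsics apply), "rvec" (rotation vector, rad) and "tvec" (3), from world to camera coordinates, as OpenCV has them. Camera axes: x right, y down, z forward; pixel columns grow to the right and rows downward; lengths in m; the calibration is good to about 2 mm. A picture is of the moment at which its call begins: read the wrist's pose just before it. get_calibration takes no time and is no camera call; for the wrist camera it gives the pose at the moment of the call.
A pose or a line that the arm cannot do raises robot.IKError and nothing moves.
- robot.job_done(): hands the job in; it is judged then, once.
The state is a dict: "time": time; "q": joint angles; "qvel": joint speeds; "joint_torque": joint torques, N m; "tool_pos": TCP position; "tcp_rot": TCP orientation; "ft_force": force on the tool from outside, world axes, zero at the start; "torque": the same for the moment, N m; "gripper_width": finger opening in m; "gripper_force": force on a finger pad.
Only numpy, scipy, OpenCV 4.12 (cv2) and the standard library are available. Lean on these libraries where they do the work, as an engineer would, in place of code of your own. Each camera call takes 0.05 s, during which the arm holds its last target. There are 200 camera calls.

## Working session

There is one attempt and no reset: what is moved stays moved. The work goes in short steps, each a Python script; the robot and the scene stay as the last script left them, time stands still between calls to the robot, and variables do not carry over. Pictures are saved under pics/ and viewed, at most 10 in all, crops included, and the job is handed in when it is done.

```bash
mkdir -p pics; ls; python3 - <<'E'
from plant import robot
import cv2
for n in ("scene","side"):
    im=robot.grab_frame(n); cv2.imwrite(f"pics/{n}0.png",cv2.resize(im,(800,600),interpolation=cv2.INTER_CUBIC)); cv2.imwrite(f"pics/raw_{n}0.png",im)
    print(n,robot.get_calibration(n))
o=robot.observe();print(o["time"],o["tool_pos"],o["tcp_rot"],o["gripper_width"])
E
```

```text
pics
scene {'vertical_fov': 53.276203382984846, 'cx': 260.60283994527373, 'cy': 194.47860517710254, 'k1': -0.06515521711256622, 'rvec': array([ 1.98043737,  1.7975135 , -0.50797587]), 'tvec': array([-0.04304323, -0.39011942,  1.39024675])}
side {'vertical_fov': 42.833845041573404, 'cx': 246.34716149255206, 'cy': 202.28959906847868, 'k1': -0.07616389281943388, 'rvec': array([ 2.26903391, -0.1238552 ,  0.03210935]), 'tvec': array([-0.55452079,  0.15155284,  1.39338707])}
0.1 [ 0.21288697 -0.5607126   0.30321373] [-1.79931101e+02 -1.50373645e-02  2.07847871e+01] 0.08563258291190037
```

View pics/scene0.png

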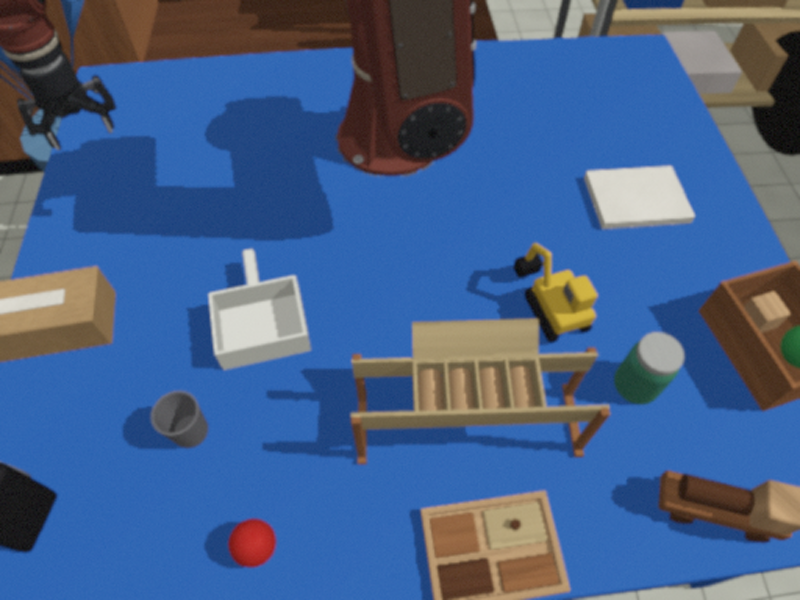

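View pics/side0.png

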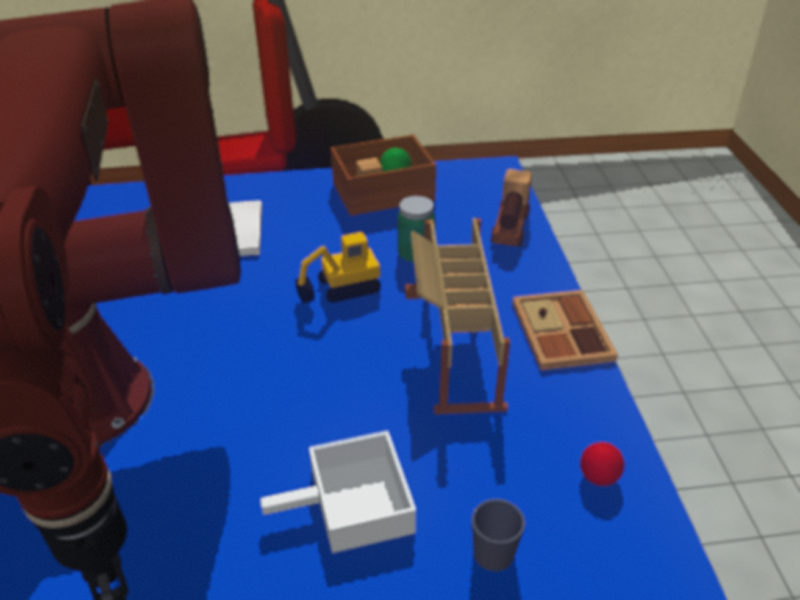

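The scene picture shows the tub at about (260,320), with its handle up at (250,265), and the hopper at about (480,395) with the cup, excavator and jar around it. The side view shows the same layout, with the knob at (411,290). I'll enlarge both for point picking.

```bash
python3 - <<'E'
import cv2
def crop(n,x0,y0,w,h,s):
    im=cv2.imread(f"pics/raw_{n}0.png")[y0:y0+h,x0:x0+w]
    cv2.imwrite(f"pics/crop_{n}.png",cv2.resize(im,None,fx=s,fy=s,interpolation=cv2.INTER_CUBIC))
crop("scene",128,155,266,150,3)
crop("side",160,135,180,225,2.6666)
E
```

```text
(no output)
```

View pics/crop_scene.png

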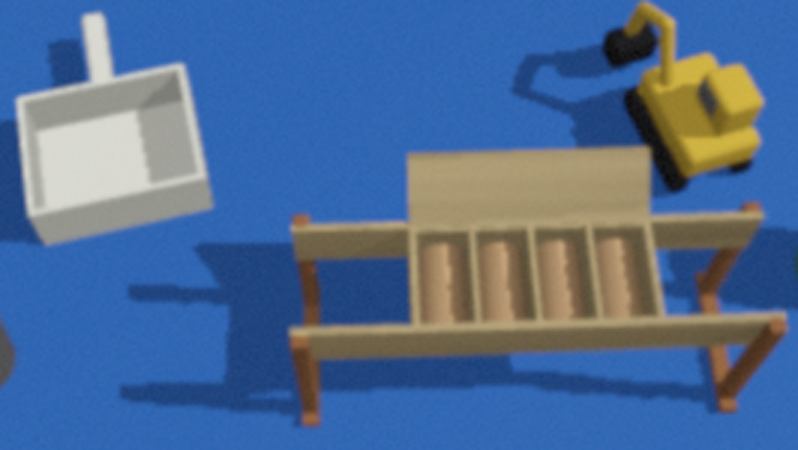

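View pics/crop_side.png

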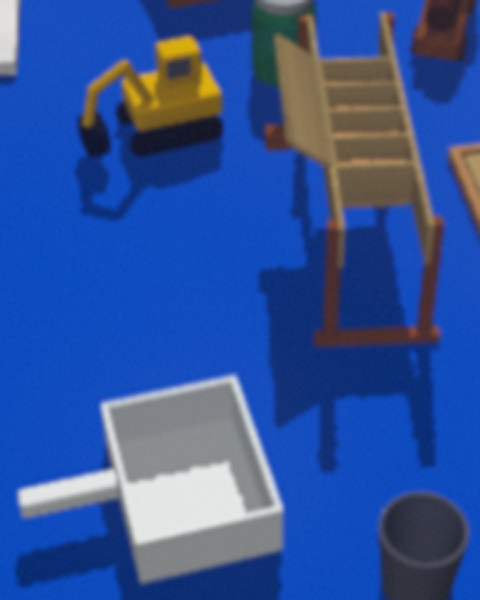

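The scene crop gives the hopper's lip corners at (408,153) and (650,147), its rear feet at (310,425) and (728,410), and the tub's rim corners and handle tip. The side crop gives the tub's rim, the hopper's near foot and the knob at (273,137). I'll fit the poses from these points.

```bash
cat > h.py <<'E'
import numpy as np, cv2
from scipy.optimize import least_squares
from plant import robot
def KD(c,h=384):
    f=h/2/np.tan(np.radians(c["vertical_fov"]/2))
    return np.array([[f,0,c["cx"]],[0,f,c["cy"]],[0,0,1.]]),np.array([c["k1"],0,0,0.])
def proj(c,P):
    K,D=KD(c); return cv2.projectPoints(np.asarray(P,float).reshape(-1,1,3),c["rvec"],c["tvec"],K,D)[0][:,0]
def w(pose,P):
    x,y,a=pose; P=np.atleast_2d(P); c,s=np.cos(a),np.sin(a)
    return np.c_[x+c*P[:,0]-s*P[:,1], y+s*P[:,0]+c*P[:,1], P[:,2]]
def fit(obs,p0):
    # obs: list of (calib, model pts (mm), pixels)
    r=lambda p: np.concatenate([(proj(c,w(p,np.array(P)/1000.))-px).ravel() for c,P,px in obs])
    s=least_squares(r,p0,loss="soft_l1"); return s.x, r(s.x).reshape(-1,2)
def ray(c,px):
    K,D=KD(c); u=cv2.undistortPoints(np.array([[px]],float),K,D)[0,0]
    R=cv2.Rodrigues(c["rvec"])[0]; return -R.T@c["tvec"], R.T@np.array([*u,1])
E
python3 - <<'E'
from h import *
cs,cd=robot.get_calibration("scene"),robot.get_calibration("side")
S=lambda L:np.array(L,float)/3+[128,155]-[1/3,1/3]
D=lambda L:np.array(L,float)/2.6666+[160,135]-[.31,.31]
tub=[(cs,[(-65,-80,60),(-65,80,60),(65,80,60),(65,-80,60),(65,80,0),(65,-80,0),(-155,-10,52),(-155,10,52)],S([(17,98),(185,65),(212,182),(30,215),(212,208),(45,245),(83,15),(104,13)])),
 (cd,[(-65,80,60),(65,80,60),(65,-80,60),(-65,-80,60),(65,-80,0),(-65,-80,0),(-155,10,52),(-155,-10,52)],D([(102,404),(237,377),(282,510),(135,545),(282,550),(140,582),(18,490),(22,505)]))]
hop=[(cs,[(-88,-95,199),(-88,95,199),(46,-187,165),(46,187,165),(65,-180,0),(65,180,0)],S([(408,153),(650,147),(290,329),(786,318),(310,425),(728,410)])),
 (cd,[(-88,95,199),(-88,-95,199),(-65,-187,0),(65,-187,0)],D([(277,35),(288,140),(316,345),(438,342)]))]
for n,o in (("tub",tub),("hop",hop)):
    p,r=fit(o,[.5,0,0]); print(n,p[:2].round(4),np.degrees(p[2]).round(2)); print(r.round(1).tolist())
c,d=ray(cd,D([(272,137)])[0])
# knob front face centre at hopper x=-107,z=112
t=(.112-c[2])/d[2];P=c+t*d-[p[0],p[1],0];a=p[2]
print("knob x,y", P[0]*np.cos(a)+P[1]*np.sin(a), -P[0]*np.sin(a)+P[1]*np.cos(a))
for y in (20,26,32): print(y,((proj(cd,w(p,[[-.107,y/1000-.01,.124],[-.107,y/1000+.01,.124],[-.107,y/1000-.01,.1],[-.107,y/1000+.01,.1]]))-[160,135])*2.6666).round(0).tolist())
E
```

```text
tub [ 0.4926 -0.2793] 8.52
[[-0.6, -0.5], [-1.2, -0.6], [-3.1, -1.5], [-1.4, -0.1], [-0.3, 0.1], [-0.7, -0.2], [-0.7, -0.3], [-1.1, -0.9], [0.4, -1.1], [0.0, -1.2], [0.4, -0.6], [0.4, -1.4], [0.2, -0.7], [0.2, -0.6], [0.1, -1.8], [-0.3, -0.7]]
hop [0.7108 0.0755] -3.89
[[-0.2, -0.5], [-0.4, -0.4], [-0.3, 1.2], [-0.1, 0.1], [0.4, -0.0], [-0.7, 0.6], [-0.1, -0.9], [-0.0, -0.2], [-0.8, -0.4], [0.2, -1.1]]
knob x,y -0.09722232002261219 0.01979254409865428
20 [[263.0, 133.0], [262.0, 122.0], [263.0, 151.0], [262.0, 139.0]]
26 [[262.0, 130.0], [262.0, 119.0], [263.0, 147.0], [262.0, 136.0]]
32 [[262.0, 127.0], [261.0, 116.0], [262.0, 144.0], [261.0, 133.0]]
```

The fits are good: the tub is at (0.493, -0.279) with yaw 8.5°, the hopper is at (0.711, 0.0755) with yaw -3.9°, and the gate is about shut. Next I'll check clearance to the excavator and whether the arm can reach every waypoint.

```bash
cat >> h.py <<'E'
from scipy.spatial.transform import Rotation as Ro
TUB=(0.4926,-0.2793,np.radians(8.52)); HOP=(0.7108,0.0755,np.radians(-3.89))
def tool(g,yaw,lean,flip=False):
    """TCP position and rpy (deg) for grasp point g, fingers pointing along yaw and leaning from vertical"""
    L=np.radians(lean); R=Ro.from_euler("z",yaw)*Ro.from_matrix(np.array([[np.cos(L),0,np.sin(L)],[0,-1,0],[np.sin(L),0,-np.cos(L)]]))
    if flip: R=R*Ro.from_euler("z",np.pi)
    return np.asarray(g)-.054*R.as_matrix()[:,2], R.as_euler("xyz",degrees=True)
def at(frame,p,lean,back=0,dyaw=0):
    g=w(frame,p)[0]; L=np.radians(lean)
    d=w((0,0,frame[2]),[[np.sin(L),0,-np.cos(L)]])[0]
    return tool(g-back*d,frame[2]+dyaw,lean)
GRIP=[-.13,0,.042]
E
python3 - <<'E'
from h import *
cs=robot.get_calibration("scene")
for n,px,z in (("cab",(735,75),.13),("cabR",(763,100),.125),("cabL",(705,85),.125),("trk1",(680,190),.0),("trk2",(630,90),0.01),("trk3",(745,165),.01),("bucket",(610,50),.02),("boom",(645,8),.11)):
    c,d=ray(cs,np.array(px)/3+[128,155]); P=c+(z-c[2])/d[2]*d
    q=P-[HOP[0],HOP[1],0]; print(n,P.round(3),"hop",w((0,0,-HOP[2]),q)[0].round(3))
TG=(*w(HOP,[0,-.046,0])[0][:2],HOP[2]); TM=(*w(HOP,[-.165,-.046,0])[0][:2],HOP[2])
print(TG,TM)
for lean in (20,25,30):
  for n,f in (("tub",TUB),("mid",TM),("goal",TG)):
    for b in (0,.1):
        q=robot.ik(*at(f,GRIP,lean,b)); print(lean,n,b,None if q is None else np.round(q,0))
for lean in (38,42,45):
  for y in (.02,.12):
    for b in (0,.08):
        q=robot.ik(*at(HOP,[-.092,y,.112],lean,b)); print(lean,y,b,None if q is None else np.round(q,0))
E
```

```text
cab [0.526 0.292 0.13 ] hop [-0.199  0.204  0.13 ]
cabR [0.552 0.313 0.125] hop [-0.175  0.226  0.125]
cabL [0.531 0.265 0.125] hop [-0.192  0.177  0.125]
trk1 [ 0.569  0.261 -0.   ] hop [-0.154  0.175 -0.   ]
trk2 [0.457 0.233 0.01 ] hop [-0.264  0.14   0.01 ]
trk3 [0.553 0.327 0.01 ] hop [-0.174  0.24   0.01 ]
bucket [0.413 0.219 0.02 ] hop [-0.307  0.123  0.02 ]
boom [0.43  0.235 0.11 ] hop [-0.291  0.14   0.11 ]
(np.float64(0.7076793065997689), np.float64(0.029605977810811195), np.float64(-0.06789330790257943)) (np.float64(0.5430594443994177), np.float64(0.040799769355118455), np.float64(-0.06789330790257943))
20 tub 0 [-68. -27. -47.  65.  19. 105.]
20 tub 0.1 [-73. -33. -42.  78.  20.  99.]
20 mid 0 None
20 mid 0.1 None
20 goal 0 [-10. -18. -42.  47.   2. 174.]
20 goal 0.1 [-11. -30. -40.  60.   2. 174.]
25 tub 0 [-71. -29. -50.  64.  25. 101.]
25 tub 0.1 [-78. -36. -45.  79.  25.  94.]
25 mid 0 None
25 mid 0.1 None
25 goal 0 [-11. -24. -48.  42.   3. 174.]
25 goal 0.1 [-11. -39. -48.  56.   3. 173.]
30 tub 0 [-74. -30. -52.  64.  30.  98.]
30 tub 0.1 [-82. -37. -47.  80.  30.  89.]
30 mid 0 None
30 mid 0.1 None
30 goal 0 [-11. -31. -54.  37.   3. 174.]
30 goal 0.1 None
38 0.02 0 [  -2.  -32.  -51.   33.   -1. -179.]
38 0.02 0.08 [  -2.  -47.  -53.   45.   -1. -178.]
38 0.12 0 [  10.  -23.  -44.   31.   -9. -169.]
38 0.12 0.08 [  12.  -35.  -46.   42.  -10. -168.]
42 0.02 0 [  -2.  -37.  -56.   29.   -1. -179.]
42 0.02 0.08 None
42 0.12 0 [  11.  -26.  -49.   26.  -10. -169.]
42 0.12 0.08 [  13.  -40.  -52.   38.  -11. -168.]
45 0.02 0 [  -2.  -40.  -60.   25.   -1. -179.]
45 0.02 0.08 None
45 0.12 0 [  11.  -28.  -52.   22.  -10. -169.]
45 0.12 0.08 [  13.  -44.  -56.   34.  -12. -168.]
```

```bash
sed -i 's/return tool(g-back\*d,frame\[2\]+dyaw,lean)/return tool(g-back*d,frame[2]+dyaw,lean,True)/' h.py; python3 - <<'E'
from h import *
def T(x,y,dy=0): return (*w(HOP,[x,y,0])[0][:2],HOP[2]+np.radians(dy))
for lean in (15,18,21):
  for n,f in (("tub",TUB),("-150,-120",T(-.15,-.12,3)),("-140,-95",T(-.14,-.095)),("-125,-46",T(-.125,-.046)),("-140,-46",T(-.14,-.046)),("goal",T(0,-.046))):
    q=robot.ik(*at(f,GRIP,lean)); print(lean,n,None if q is None else np.round(q,0))
for lean in (40,):
  for y in (.02,.12):
    for b in (0,.05,.065):
        q=robot.ik(*at(HOP,[-.092,y,.112],lean,b)); print(lean,y,b,None if q is None else np.round(q,0))
E
```

```text
15 tub [-65. -24. -45.  65.  14. -72.]
15 -150,-120 None
15 -140,-95 [-20. -46. -59.  63.   4. -16.]
15 -125,-46 [-12. -40. -56.  60.   2.  -8.]
15 -140,-46 [-12. -44. -58.  61.   2.  -8.]
15 goal [-10. -12. -35.  52.   2.  -6.]
18 tub [-66. -26. -46.  65.  17. -74.]
18 -150,-120 None
18 -140,-95 None
18 -125,-46 [-12. -46. -60.  59.   3.  -8.]
18 -140,-46 None
18 goal [-10. -16. -39.  49.   2.  -6.]
21 tub [-68. -27. -48.  65.  20. -76.]
21 -150,-120 None
21 -140,-95 None
21 -125,-46 None
21 -140,-46 None
21 goal [-10. -19. -43.  46.   2.  -6.]
40 0.02 0 [ -2. -34. -54.  31.  -1.   1.]
40 0.02 0.05 [ -2. -44. -56.  39.  -1.   2.]
40 0.02 0.065 [ -2. -47. -56.  41.  -1.   2.]
40 0.12 0 [ 10. -24. -46.  29.  -9.  11.]
40 0.12 0.05 [ 11. -33. -48.  36. -10.  12.]
40 0.12 0.065 [ 12. -35. -49.  38. -10.  12.]
```

```bash
cat >> h.py <<'E'
def T(x,y,dy=0): return np.array([*w(HOP,[x,y,0])[0][:2],HOP[2]+np.radians(dy)])
E
python3 - <<'E'
from h import *
foot=np.array([[-.068,-.19],[-.068,-.170]])
def clear(f): # clearance of the foot's front corners from tub box (hopper coords -> tub)
    c=w(HOP,np.c_[foot,[0,0]]); q=w((0,0,-f[2]),c-[f[0],f[1],0]); d=np.abs(q[:,:2])-[.065,.08]; return d.max(1).min()
H0=np.array(TUB)
for lean in (10,13,15):
  for wps in ([T(-.125,-.046)],[T(-.135,-.10,4),T(-.12,-.05)],[T(-.135,-.10,8),T(-.12,-.05)]):
    P=[H0,*wps,T(0,-.046)]; bad=[];m=9
    for i in range(len(P)-1):
      a,b=at(P[i],GRIP,lean),at(P[i+1],GRIP,lean)
      for s in np.linspace(0,1,21):
        f=P[i]*(1-s)+P[i+1]*s; m=min(m,clear(f))
        if robot.ik(*at(f,GRIP,lean)) is None: bad.append((i,round(s,2)))
    print(lean,len(wps),"clear",round(m,4),bad)
E
```

```text
10 1 clear -0.0002 []
10 2 clear -0.0033 []
10 2 clear -0.0039 []
13 1 clear -0.0002 []
13 2 clear -0.0033 []
13 2 clear -0.0039 []
15 1 clear -0.0002 []
15 2 clear -0.0033 []
15 2 clear -0.0039 []
```

```bash
python3 - <<'E'
from h import *
foot=np.array([[-.068,-.19],[-.068,-.170]])
def clear(f):
    c=w(HOP,np.c_[foot,[0,0]]); q=w((0,0,-f[2]),c-[f[0],f[1],0]); d=np.abs(q[:,:2])-[.065,.08]; return d.max(1).min()
H0=np.array(TUB)
for lean in (3,8,12,15):
  for wps in ([T(-.155,-.15,0),T(-.145,-.06)],[T(-.15,-.15,0),T(-.14,-.06)],[T(-.15,-.17,0),T(-.13,-.05,-8)],[T(-.155,-.16,2),T(-.15,-.05)]):
    P=[H0,*wps,T(0,-.046)]; bad=[];m=9
    for i in range(len(P)-1):
      for s in np.linspace(0,1,21):
        f=P[i]*(1-s)+P[i+1]*s; m=min(m,clear(f))
        if robot.ik(*at(f,GRIP,lean)) is None: bad.append((i,round(float(s),2)))
    print(lean,len(wps),"clear",round(m,4),bad[:1],bad[-1:])
E
```

```text
3 2 clear 0.014 [] []
3 2 clear 0.0095 [] []
3 2 clear 0.0108 [] []
3 2 clear 0.0174 [] []
8 2 clear 0.014 [] []
8 2 clear 0.0095 [] []
8 2 clear 0.0108 [] []
8 2 clear 0.0174 [] []
12 2 clear 0.014 [] []
12 2 clear 0.0095 [] []
12 2 clear 0.0108 [] []
12 2 clear 0.0174 [] []
15 2 clear 0.014 [(0, 0.75)] [(1, 0.75)]
15 2 clear 0.0095 [(0, 0.85)] [(1, 0.4)]
15 2 clear 0.0108 [] []
15 2 clear 0.0174 [(0, 0.85)] [(1, 0.9)]
```

```bash
python3 - <<'E'
from h import *
L=15
p,r=at(TUB,GRIP,L,.12); robot.move_pose(p,r)
p,r=at(TUB,GRIP,L); print("guard",robot.line_to(p,vel=.12,guard=8))
robot.set_gripper(0.0); o=robot.observe(); print(o["time"],o["gripper_width"],o["gripper_force"],o["tool_pos"]-p)
cv2.imwrite("pics/side1.png",robot.grab_frame("side")[150:384,60:340])
E
```

```text
guard False
4.1583 0.018810738868520804 60.422115325927734 [ 5.08994389e-05 -1.59593883e-04  2.39201137e-04]
```

View pics/side1.png

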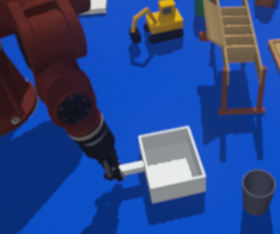

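The handle is held: the fingers are on the bar at about (115,172) with a width of 19 mm. Next I'll slide the tub to the hopper.

```bash
python3 - <<'E'
from h import *
L=15
for f,v in ((T(-.15,-.17),.12),(T(-.13,-.05,-8),.08)):
    p,r=at(f,GRIP,L); print(robot.line_to(p,vel=v,rotation=r,guard=15)); o=robot.observe(); print(o["time"],o["gripper_width"],o["ft_force"].round(1))
cv2.imwrite("pics/m_sc.png",cv2.resize(robot.grab_frame("scene")[120:310,110:400],None,fx=2.6,fy=2.6))
E
```

```text
False
6.3 0.019132548759979506 [0.1 1.2 5.4]
False
8.2167 0.01866589233897459 [-0.3 -1.2  5.1]
```

View pics/m_sc.png

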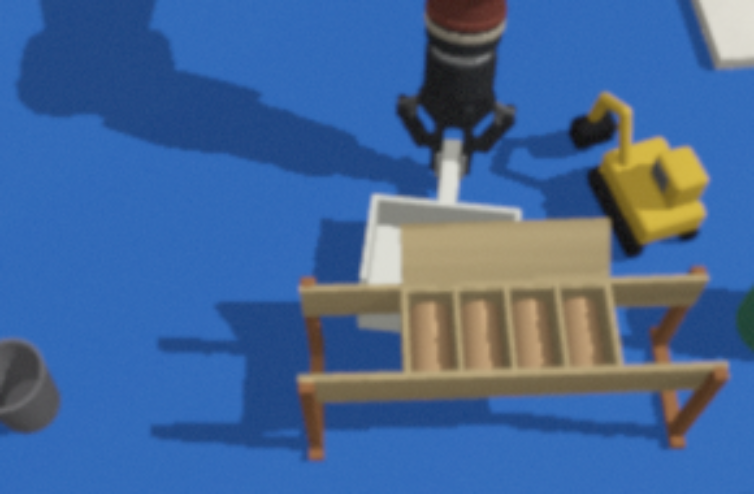

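The tub is between the posts, with its rim corner at about (375,200), well clear of the right post. I'll push it to the goal, release, back off, and verify from both cameras.

```bash
python3 - <<'E'
from h import *
L=15
p,r=at(T(0,-.046),GRIP,L); print(robot.line_to(p,vel=.08,rotation=r,guard=15)); o=robot.observe(); print(o["time"],o["ft_force"].round(1))
robot.set_gripper(.05)
p,r=at(T(0,-.046),GRIP,L,.1); print(robot.line_to(p,vel=.12,guard=10))
a=cv2.resize(robot.grab_frame("scene")[155:305,205:395],None,fx=3,fy=3,interpolation=cv2.INTER_CUBIC)
b=cv2.resize(robot.grab_frame("side")[130:280,250:340],None,fx=3,fy=3,interpolation=cv2.INTER_CUBIC)
cv2.imwrite("pics/g.png",cv2.hconcat([a,b[:,:230]]));print(robot.observe()["time"])
c=robot.get_calibration
f=T(0,-.046); q=[[-.065,-.08,.06],[-.065,.08,.06],[.065,-.08,.06],[.065,-.08,0],[-.065,-.08,0],[-.155,-.01,.052],[-.155,.01,.052]]
print(((proj(c("scene"),w(f,q))-[205,155])*3).round(0).tolist()); print(((proj(c("side"),w(f,q))-[250,130])*3+[570,0]).round(0).tolist())
E
```

```text
False
10.0333 [-2.4 -0.4  6.6]
False
11.5167
[[138.0, 255.0], [321.0, 250.0], [141.0, 400.0], [142.0, 422.0], [139.0, 283.0], [213.0, 168.0], [234.0, 167.0]]
[[649.0, 308.0], [636.0, 199.0], [788.0, 303.0], [783.0, 349.0], [647.0, 354.0], [550.0, 268.0], [549.0, 254.0]]
```

View pics/g.png

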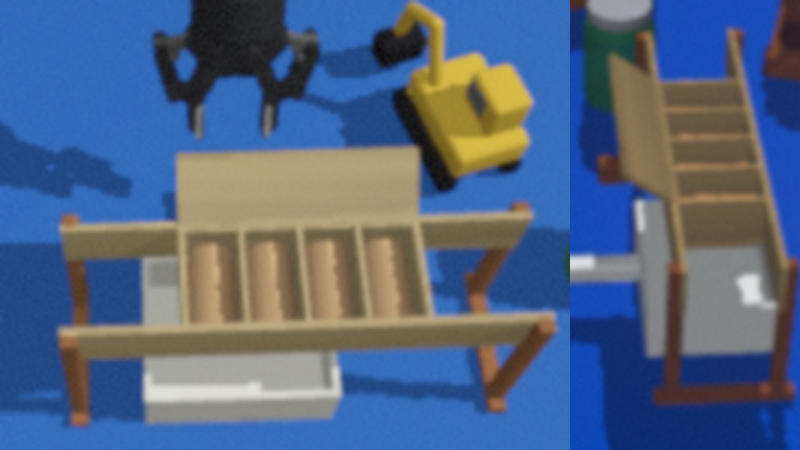

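The tub stands where predicted: its rear corner is at (145,420) against a predicted (142,422), about 2 mm off. The knob is at about (610,168) in the side part, so the gate is nearly shut. Next I'll take the knob.

```bash
python3 - <<'E'
from h import *
K=[-.092,.022,.112]
robot.set_gripper(.06)
robot.move_pose(*at(HOP,K,40,.065))
p,r=at(HOP,K,40); print(robot.line_to(p,vel=.08,rotation=r,guard=6))
robot.set_gripper(0.0); o=robot.observe(); print(o["time"],o["gripper_width"],o["gripper_force"],(o["tool_pos"]-p).round(4),o["ft_force"].round(1))
a=robot.grab_frame("side")[130:280,200:340]; b=robot.grab_frame("scene")[155:305,205:395]
cv2.imwrite("pics/k.png",cv2.resize(cv2.hconcat([a,b]),None,fx=2.4,fy=2.4,interpolation=cv2.INTER_CUBIC))
E
```

```text
False
13.8417 0.01906156537245165 58.240084648132324 [0.     0.     0.0006] [-6.5 -0.8  4.8]
```

View pics/k.png

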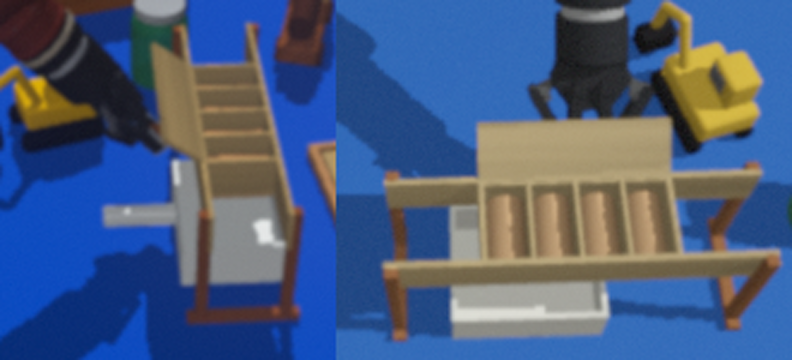

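The knob is gripped (width 19 mm) under the lip, and the fingers clear the excavator. Now I'll open the gate to about 0.099.

```bash
python3 - <<'E'
from h import *
p,r=at(HOP,[-.092,.119,.112],40); print(robot.line_to(p,vel=.06,rotation=r,guard=12)); robot.pause(.8)
o=robot.observe(); print(o["time"],o["gripper_width"],(o["tool_pos"]-p).round(4),o["ft_force"].round(1))
a=robot.grab_frame("side")[130:280,200:340]; b=robot.grab_frame("scene")[155:305,205:395]
cv2.imwrite("pics/o.png",cv2.resize(cv2.hconcat([a,b]),None,fx=2.4,fy=2.4,interpolation=cv2.INTER_CUBIC))
E
```

```text
False
16.5083 0.019376320844162413 [-0.0002  0.0005  0.0006] [-9.1  1.1  7.6]
```

View pics/o.png

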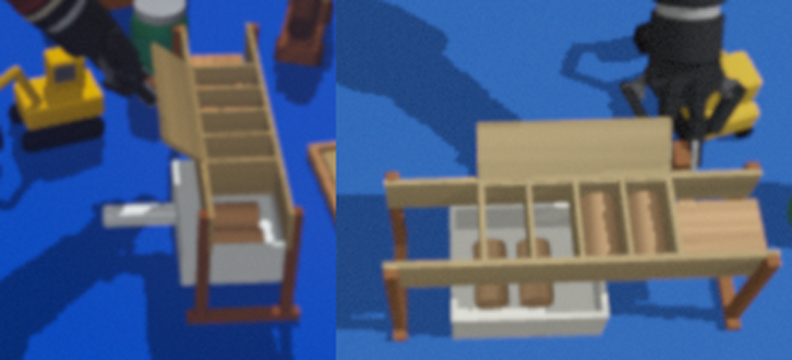

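Both right-hand logs lie in the tub at (490,270) and (535,270), and the other two are still in the hopper. Now I'll close the gate against its stop.

```bash
python3 - <<'E'
from h import *
p,r=at(HOP,[-.092,.024,.112],40); print(robot.line_to(p,vel=.06,rotation=r,guard=15)); 
p,r=at(HOP,[-.092,.010,.112],40); print(robot.line_to(p,vel=.02,rotation=r,guard=12)); 
o=robot.observe(); q=w((0,0,-HOP[2]),(o["tool_pos"]-p)[None])[0]; print(o["time"],"knob y",.010+q[1],o["ft_force"].round(1),o["gripper_width"])
E
```

```text
False
True
18.8167 knob y 0.01738979822336688 [0.2 3.2 2.2] 0.01885057375418114
```

```bash
python3 - <<'E'
from h import *
K=[-.092,.0174,.112]
p,r=at(HOP,[-.092,.012,.112],40); g=robot.line_to(p,vel=.015,rotation=r,guard=10)
o=robot.observe(); q=w((0,0,-HOP[2]),(o["tool_pos"]-p)[None])[0]; print(g,"knob y",.012+q[1],o["ft_force"].round(1))
robot.set_gripper(.045)
p,r=at(HOP,[-.092,.012+q[1],.112],40,.065); print(robot.line_to(p,vel=.08,rotation=r,guard=8))
robot.move_pose([.40,-.15,.35],[180,0,-20-180]); o=robot.observe(); print(o["time"])
a=robot.grab_frame("side")[130:280,200:340]; b=robot.grab_frame("scene")[155:305,205:395]
cv2.imwrite("pics/e.png",cv2.resize(cv2.hconcat([a,b]),None,fx=2.4,fy=2.4,interpolation=cv2.INTER_CUBIC))
E
```

```text
True knob y 0.017290019245198067 [0.5 3.3 1.8]
False
21.65
```

View pics/e.png

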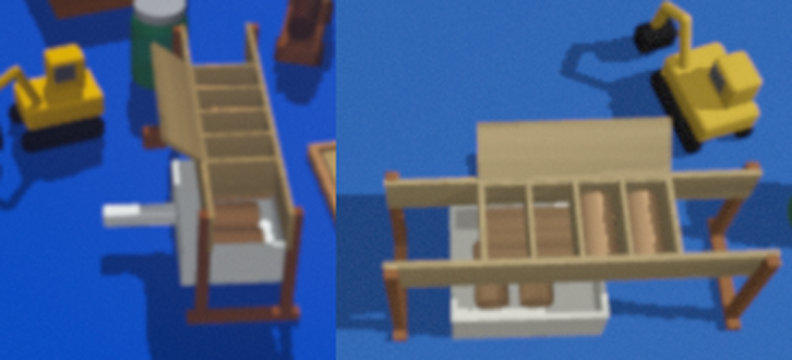

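The gate is shut against its stop: the board is visible under the two empty chambers, and a second push stopped at the same place. Both logs are in the tub, the other two are still in the hopper, and the excavator and jar haven't moved. Handing in.

```bash
python3 -c "
from plant import robot
print(robot.job_done())"
```

```text
the job is handed in; nothing more can be done
None
```

The job is handed in: the tub stands under the hopper's right half with its handle towards the robot and the two right-hand logs in it, the other two logs are still in the hopper, and the gate is fully shut; it took about 22 s of the 64 s allowed.

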